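# Draw a side-bar out of the hooded rack and lay it on the cradle

## Robot

A 7-joint arm with a two-finger parallel gripper is mounted at the origin on the work surface. World frame = base frame: x ahead of the robot, y to its left, z up, the work surface at z = 0. Lengths are in m, angles in degrees, forces in N, time in s.
With the tool pointing down it reaches from about 0.4 to 0.9 m from the base axis. Payload 5.5 kg.
Tool frame: the origin (TCP) lies midway between the tips of the shut fingers; the grasp point (between the pads) lies manip.grasp_offset behind it (manip.grasp_offset is the distance from the TCP to the grasp point, in m); z points along the fingers, y is the line along which they close (so a half turn about z gives the same grasp; the last joint's range is limited). The gripper opens to 92 mm and grips with 3 to 60 N. Pads are 19 mm wide; open, the fingers measure 130 mm over their backs; the gripper's body (75 mm by 190 mm) begins 47 mm behind the grasp point.
Start: joints at [-55.909, 28.699, -24.465, 88.831, 12.651, 65.22, -12.049], TCP at [0.212, 0.615, 0.227] pointing down, gripper open.
Joint ranges: [-164.97, 164.97], [-17.58, 116.51], [-87.97, 89.64], [11.32, 138.91], [-80.73, 260.73], [10.89, 115.49], [-147.41, 147.41]. Speed limits (degrees/s): [147.25, 147.25, 180, 180, 180, 180, 180].

## Interface

Orientations are given as [roll, pitch, yaw] about the fixed x, y, z axes, in that order (R = Rz(yaw) Ry(pitch) Rx(roll)).
In Python, from station import manip gives the robot as it stands. The module is installed in compiled form; this text tells all that it offers.
- The arm moves only by the tool move_arm, never from a script. Its argument "motion" is a list of rows, each an object with "jaw": the opening, from 0 (shut) to 1 (fully open); "travel": the shift along the tool's x, y, z in mm, a list of three; "spin": the turn about the tool's z in degrees. In form: [{"jaw": jaw, "travel": [tx, ty, tz], "spin": spin}, ...]. A call has 1 to 5 rows; each row is the pose to reach, as a shift and turn from the pose commanded when the call began, along the tool's axes at that moment; what a row does not reach only later rows make up. A row lasts 1/12 s, in which the tool goes at most 41.7 mm and 7.16 degrees, less where a joint would pass 70% of its speed; a pose out of reach is approached as far as the arm can. A call with a gripper value outside its range is refused whole. The fingers move at their own pace and stop on an object; the grip force is fixed at half the most. Time passes only in rows, so rows that repeat a pose let the fingers close. It gives the time, the measured TCP pose, the force, the opening and the grip force at its end, in the units of the state.
- manip.read_state(): the state, without advancing time (a new reading comes with each control period).
- manip.camera(name): name is "scene" or "top" or "wrist"; returns a dict with "img" (480x640x3 uint8, red, green, blue), "fx", "fy", "cx", "cy" (pixels), "view" (4x4, takes a point from world to camera coordinates). Camera axes: x right, y down, z forward; pixel columns grow to the right and rows downward; lengths in m; the calibration is good to about 2 mm. A picture is of the moment at which its call begins. There is no depth.
- manip.close_job(): hands the job in; it is judged then, once.
The state is a dict: "clock": time; "q": joint angles; "joint_vel": joint speeds; "joint_efforts": joint torques, N m; "eef_pos": TCP position; "tcp_rot": TCP orientation; "wrist_force": force on the tool from outside, world axes, zero at the start; "moment": the same for the moment, N m; "opening": opening from 0.0 (shut) to 1.0 (fully open); "finger_force": force on a finger pad.
Only numpy, scipy, OpenCV 4.12 (cv2) and the standard library are available. Lean on these libraries where they do the work, as an engineer would, in place of code of your own. Each camera call takes 0.05 s, during which the arm holds its last target. There are 200 camera calls.

## Task

The white cup stands in the way of the flat bar in the rack: first nest it, upright and fully down, in the tapered holder. Then tip up the front end of the wide flat bar to clear the lip, draw it out endwise from under the hood, and lay it flat and centred in the notches of the cradle. Set things down rather than dropping them, let go, and leave everything else on the bench where it is.

Things in the scene. Friction and masses are not known exactly. Their poses are not given: they have to be found in the camera images.
- rack: Fixed grey two-bay bar rack, 225 x 150 mm. Origin: centre of its underside; x points out of the mouth (the way bars are drawn), z up. Bays at y = +42 and -42: in each a bar lies along x on a 16 wide rib, top z = 30, open on both sides from x = 0 to the lip. Rear half, x = -105 to 0, is hooded: roof underside z = 57, top 63, 34 wide inside, rear wall face x = -105.
- lip_mid (a point): On the rack (fixed to it), midway between the bays at the height of the lips' tops. Each bay's lip is an upstand 6 mm thick (rack x = 107 to 113), 16 wide (narrower than the flat bar), top at rack z = 50. A bar cannot pass level between lip and roof; with its tail on the rib and its front tipped up about 8 degrees it slides out along its own length.
- flat_bar: The bar wanted: plain aluminium flat bar, 200 long x 24 wide x 8 thick, about 0.1 kg, the wider and flatter of the two bars in the rack, in either bay. Origin: centre of its underside; x along its length towards the rack's mouth (front end at x = +100), y across its width, z up.
- bar_front (a point): Middle of the lower edge of the flat bar's front end (the end at the lip).
- bar_tail (a point): Middle of the lower edge of the flat bar's tail end (under the hood).
- square_bar: The other bar in the rack, to be left alone: aluminium, square section 16 x 16, 180 long. Origin: centre of its underside, x along its length.
- cup: White plastic tapered cup, open at the top, standing upright on the bench in front of the flat bar's bay; 110 tall, outside diameter 40 at the foot and 60 at the rim, wall 3, about 0.09 kg. Origin: centre of its underside, z up.
- holder: Fixed grey tapered holder, open on top, on a flange 92 across, 5 high; 65 tall, 63 across at the rim. Inside diameter 45 at its floor (8 above the bench), 55 at the rim: the cup goes in with about 2.5 mm to spare all round and stands on the floor, its upper 53 mm showing. Origin: centre of its underside, z up.
- cradle: Fixed marking-out cradle: steel base 180 x 62 x 8 carrying two wooden saddles, each 10 thick, at x = -75 and x = +75. Each saddle has a seat at z = 32 between two horns that rise to z = 46; gap between horns 36, in y. Between the saddles it is open down to the base. The bar lies along x across both seats, either way round. Origin: centre of its underside, z up.
- tin: Bystander, leave alone: round can with a paper label, 72 diameter, 105 tall, standing; it and the holder may swap places (mm). Origin: on its underside.
- socket_shell: Bystander, leave alone: black tapered prosthetic shell standing upright, 116 across at the top, 160 tall (mm). Origin: on its underside.
- foam_foot: Bystander, leave alone: cork-coloured foot blank, 150 x 55 x 65 tall (mm). Origin: on its underside.
- drill: Bystander, leave alone: cordless drill standing on its battery, about 200 tall, 160 long (mm). Origin: on its underside.
- snips: Bystander, leave alone: snips lying flat, about 210 long, 14 high (mm). Origin: on its underside.
- tape_roll: Bystander, leave alone: roll of tape lying flat, 96 across, 30 high (mm). Origin: on its underside.
- mallet: Bystander, leave alone: hammer lying flat, 260 long (mm). Origin: on its underside.

How it is judged:
By the outcome, as a careful person would: the job done as asked, in the order asked, and still so for the second after the job is handed in, with the robot touching nothing.
It also fails if it takes over 69 s, if anything falls off the work surface, if the arm or the gripper's body presses on something with over 40 N, if the wrist force passes 120 N, or if a joint passes its speed limit or range.

## Working session

There is one attempt and no reset: what is moved stays moved. The work goes in short steps, Python scripts to look and compute and a tool call to move; the robot and the scene stay as the last step left them, time stands still between calls to the robot, and variables do not carry over. Pictures are saved under pics/ and viewed, at most 10 in all, crops included, and the job is handed in when it is done.

Besides the shell and the picture viewer there is one more tool, called after "Request:" in YAML: its name, and indented under it one key for each argument. move_arm: Moves the arm, as the interface text tells. Its arguments: {"type":"object","properties":{"motion":{"type":"array"}},"required":["motion"]}

```bash
mkdir -p pics; cat > h.py <<'E'
import numpy as np, cv2
from station import manip
from scipy.spatial.transform import Rotation as R
def snap(n,f):
    c=manip.camera(n); cv2.imwrite('pics/'+f+'.png',c['img'][:,:,::-1]); 
    np.savez('pics/'+f,**c); return c
def load(f): return np.load('pics/'+f+'.npz')
def ray(c,u,v):
    V=c['view']; d=V[:3,:3].T@np.array([(u-c['cx'])/c['fx'],(v-c['cy'])/c['fy'],1]); return -V[:3,:3].T@V[:3,3],d
def onz(c,u,v,z):
    o,d=ray(c,u,v); return o+d*(z-o[2])/d[2]
def proj(c,p):
    q=c['view'][:3,:3]@np.array(p)+c['view'][:3,3]; return np.array([q[0]/q[2]*c['fx']+c['cx'],q[1]/q[2]*c['fy']+c['cy']])
def pose():
    s=manip.read_state(); return np.array(s['eef_pos']),R.from_euler('xyz',s['tcp_rot'],degrees=True).as_matrix()
def go(p):
    "shift in tool axes mm to TCP position p"
    x,M=pose(); return np.round(M.T@(np.array(p)-x)*1000,1)
E
python3 - <<'E'
from h import *
np.set_printoptions(precision=3,suppress=True)
print(manip.read_state(),manip.grasp_offset)
for n in('scene','top'):
    c=snap(n,n+'0'); print(n,c['view'],c['fx'],c['cx'],c['cy'])
E
```

```text
{'clock': 0.0, 'q': array([-55.909,  28.753, -24.451,  88.891,  12.649,  65.22 , -12.051]), 'joint_vel': array([ 0.034, -0.076, -0.046,  0.02 ,  0.022, -0.098,  0.059]), 'joint_efforts': array([  0.001, -56.66 ,  -5.816, -27.912,  -0.068,   0.031,   0.   ]), 'eef_pos': array([0.212, 0.614, 0.226]), 'tcp_rot': array([-179.89 ,   -0.004,  160.989]), 'wrist_force': array([-0.457, -0.034, -0.496]), 'moment': array([-0.037,  0.015, -0.038]), 'finger_force': 0.0, 'opening': 1.0020514604045463} 0.0188
scene [[ 0.255  0.967 -0.019 -0.1  ]
 [ 0.611 -0.176 -0.771 -0.302]
 [-0.749  0.185 -0.636  1.566]
 [ 0.     0.     0.     1.   ]] 510.39111458410355 318.63829639558764 242.6155155698859
top [[-0.008 -1.     0.016 -0.053]
 [-0.986  0.005 -0.169  0.558]
 [ 0.168 -0.017 -0.986  1.439]
 [ 0.     0.     0.     1.   ]] 551.5077953652193 326.2875679806408 240.1496661610586
```

View pics/top0.png

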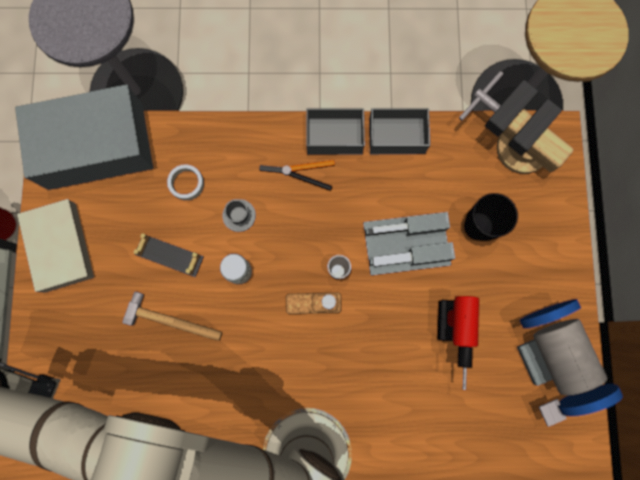

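View pics/scene0.png

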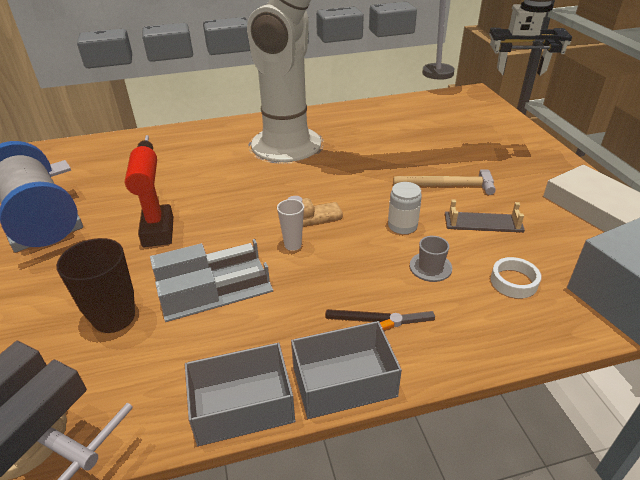

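Top view: the rack is at about (408,243) with its mouth to the left. The flat bar is in the lower bay (392,258) with the cup in front of it at (339,267). The holder is at (239,214), the tin at (235,268) and the cradle at (168,254). I'll enlarge these areas to pick points.

```bash
python3 - <<'E'
from h import *
c=load('top0'); im=c['img'][:,:,::-1]
a=cv2.resize(im[195:285,325:465],None,fx=5,fy=5,interpolation=cv2.INTER_CUBIC)
b=cv2.resize(im[195:285,125:265],None,fx=5,fy=5,interpolation=cv2.INTER_CUBIC)
a=cv2.resize(a,(630,405)); 
cv2.imwrite('pics/cropA.png',cv2.resize(im[190:290,325:465],None,fx=5.5,fy=5.5,interpolation=cv2.INTER_CUBIC))
cv2.imwrite('pics/cropB.png',cv2.resize(im[190:290,125:265],None,fx=5.5,fy=5.5,interpolation=cv2.INTER_CUBIC))
E
```

```text
(no output)
```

View pics/cropA.png

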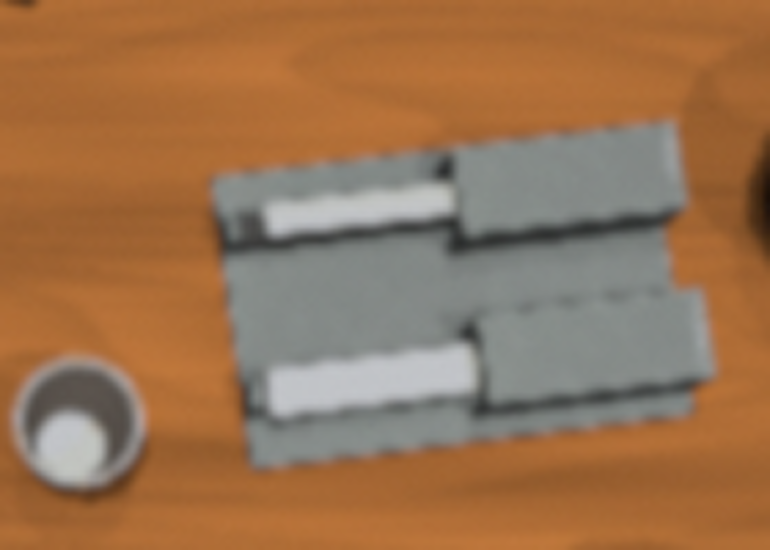

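View pics/cropB.png

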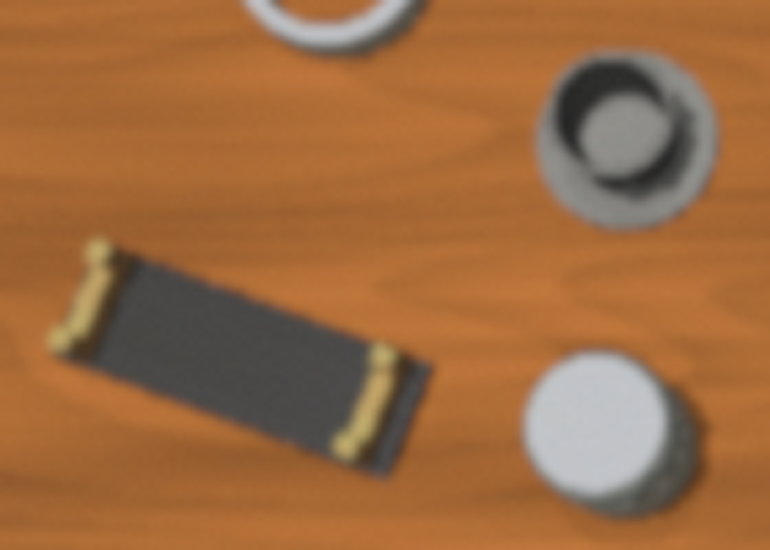

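Crop A shows the cup rim centred at (79,424). The flat bar's front end has corners (267,371) and (268,418), and the roof covers it from x≈478. The rack's front base corners are (212,178) and (252,468). Crop B shows the holder flange centred at (628,139), the four cradle horns at (98,250), (60,340), (383,355) and (347,447), and the tin top at (597,425).

```bash
python3 - <<'E'
from h import *
np.set_printoptions(precision=4,suppress=True)
c=load('top0')
A=lambda x,y,z:onz(c,(x+.5)/5.5-.5+325,(y+.5)/5.5-.5+190,z)
B=lambda x,y,z:onz(c,(x+.5)/5.5-.5+125,(y+.5)/5.5-.5+190,z)
print('cup rim',A(79,424,.11),'floor',A(71,447,.003),'rim L,R',A(13,424,.11),A(145,424,.11))
f1,f2=A(267,371,.038),A(268,418,.038);e1,e2=A(476,343,.038),A(478,391,.038)
print('bar front',f1,f2,np.linalg.norm(f1-f2),(f1+f2)/2,'at roof',(e1+e2)/2)
d=(f1+f2)/2-(e1+e2)/2;print('axis',np.degrees(np.arctan2(d[1],d[0])),np.linalg.norm(d))
r=[A(*p,.006) for p in((212,178),(252,468),(693,413))];print('rack',r,np.linalg.norm(r[0]-r[1]),np.linalg.norm(r[2]-r[1]))
k=r[1]-r[2];print('rackaxis',np.degrees(np.arctan2(k[1],k[0])))
roof=[A(*p,.063) for p in((455,155),(675,122),(686,210),(465,237),(475,312),(703,290),(714,377),(487,405))];print('roof',roof)
print('holder',B(628,139,.005),B(627,137,.008),B(537,139,.005)-B(719,139,.005))
h=[B(*p,.046) for p in((98,250),(60,340),(383,355),(347,447))];m=np.mean(h,0)
d=(h[0]+h[1]-h[2]-h[3])/2;print('cradle',m,np.degrees(np.arctan2(d[1],d[0])),np.linalg.norm(d),np.linalg.norm(h[0]-h[1]))
b=[B(*p,.008) for p in((433,368),(388,478),(65,358))];print(b,(b[0]+b[2])/2)
print('tin',B(597,425,.105))
# scene check
s=load('scene0'); print('scene: cup rim',proj(s,np.r_[A(79,424,.11)[:2],.11]),'holder rim',proj(s,np.r_[B(628,139,.005)[:2],.065]),'cradle',proj(s,np.r_[m[:2],.008]))
E
```

```text
cup rim [ 0.4774 -0.0872  0.11  ] floor [ 0.4789 -0.0874  0.003 ] rim L,R [ 0.4776 -0.0565  0.11  ] [ 0.4773 -0.118   0.11  ]
bar front [ 0.5118 -0.1829  0.038 ] [ 0.4886 -0.1828  0.038 ] 0.023251434492879194 [ 0.5002 -0.1828  0.038 ] at roof [ 0.5132 -0.2864  0.038 ]
axis 97.1622994916841 0.10438059459415247
rack [array([ 0.6153, -0.1604,  0.006 ]), array([ 0.4675, -0.1776,  0.006 ]), array([ 0.4937, -0.3999,  0.006 ])] 0.14882814377742515 0.2238902420557635
rackaxis 96.74213783781279
roof [array([ 0.6145, -0.2749,  0.063 ]), array([ 0.6306, -0.3837,  0.063 ]), array([ 0.5865, -0.3871,  0.063 ]), array([ 0.5737, -0.2784,  0.063 ]), array([ 0.5367, -0.282 ,  0.063 ]), array([ 0.5469, -0.3936,  0.063 ]), array([ 0.5041, -0.397 ,  0.063 ]), array([ 0.4912, -0.2863,  0.063 ])]
holder [0.6374 0.1863 0.005 ] [0.6377 0.1864 0.008 ] [0.0004 0.0921 0.    ]
cradle [0.5254 0.3757 0.046 ] 69.37468478755336 0.1502360775464235 0.04726495946350488
[array([0.5203, 0.2808, 0.008 ]), array([0.4654, 0.3014, 0.008 ]), array([0.5264, 0.4637, 0.008 ])] [0.5233 0.3723 0.008 ]
tin [0.4793 0.1838 0.105 ]
scene: cup rim [289.0518 206.2367] holder rim [432.3517 244.5952] cradle [482.3086 220.4755]
```

Request:
move_arm:
  motion:
    - {"jaw": 1, "travel": [-30, -19, 0], "spin": 0}
    - {"jaw": 1, "travel": [-60, -38, 0], "spin": 0}
    - {"jaw": 1, "travel": [-90, -56, 0], "spin": 0}
    - {"jaw": 1, "travel": [-120, -75, 0], "spin": 0}
    - {"jaw": 1, "travel": [-151, -94, 0], "spin": 0}

```text
clock: 0.52
eef_pos: [0.3242, 0.475, 0.2262]
tcp_rot: [-180.0, -0.0, 161.0]
wrist_force: [0.1, -0.3, -0.2]
opening: 1.0
finger_force: 0.0
```

Request:
move_arm:
  motion:
    - {"jaw": 1, "travel": [-30, -19, 0], "spin": 0}
    - {"jaw": 1, "travel": [-60, -38, 0], "spin": 0}
    - {"jaw": 1, "travel": [-90, -56, 0], "spin": 0}
    - {"jaw": 1, "travel": [-120, -75, 0], "spin": 0}
    - {"jaw": 1, "travel": [-151, -94, 0], "spin": 0}

```text
clock: 0.93
eef_pos: [0.4364, 0.3368, 0.2265]
tcp_rot: [-180.0, -0.0, 161.0]
wrist_force: [-0.5, -0.1, 0.6]
opening: 0.997
finger_force: 0.0
```

Request:
move_arm:
  motion:
    - {"jaw": 1, "travel": [-30, -19, 0], "spin": 0}
    - {"jaw": 1, "travel": [-60, -38, 0], "spin": 0}
    - {"jaw": 1, "travel": [-90, -56, 0], "spin": 0}
    - {"jaw": 1, "travel": [-120, -75, 0], "spin": 0}
    - {"jaw": 1, "travel": [-151, -94, 0], "spin": 0}

```text
clock: 1.35
eef_pos: [0.5486, 0.1989, 0.2264]
tcp_rot: [-180.0, -0.0, 161.0]
wrist_force: [0.3, -0.0, 0.1]
opening: 1.001
finger_force: 0.0
```

Request:
move_arm:
  motion:
    - {"jaw": 1, "travel": [-5, -40, 0], "spin": 0}
    - {"jaw": 1, "travel": [-10, -80, 0], "spin": 0}
    - {"jaw": 1, "travel": [-13, -115, 0], "spin": 0}
    - {"jaw": 1, "travel": [-13, -150, 0], "spin": 0}
    - {"jaw": 1, "travel": [-13, -150, 0], "spin": 0}

```text
clock: 1.77
eef_pos: [0.5092, 0.0457, 0.2259]
tcp_rot: [-179.7, -0.1, 160.4]
wrist_force: [0.4, -0.7, -0.5]
opening: 1.002
finger_force: 0.0
```

```bash
python3 - <<'E'
from h import *
np.set_printoptions(precision=4,suppress=True)
s=manip.read_state();print(s['clock'],s['eef_pos'],s['tcp_rot'])
c=snap('wrist','w1');print(c['view'],c['fx'],'cup at',proj(c,[.478,-.087,.11]),'holder',proj(c,[.6374,.1863,.065]),proj(c,s['eef_pos']))
print(go([.478,-.0872,.18]))
E
```

```text
1.7667 [0.5092 0.0457 0.2259] [-179.6937   -0.0916  160.4365]
[[ 0.3338  0.9426 -0.0053 -0.2115]
 [ 0.8972 -0.316   0.3084 -0.4808]
 [ 0.2891 -0.1077 -0.9512  0.2495]
 [ 0.      0.      0.      1.    ]] 354.92887363919226 cup at [154.7258 241.8841] holder [496.0835 283.0845] [318.7574 293.208 ]
[ -15.  -139.7   46.6]
```

View pics/w1.png

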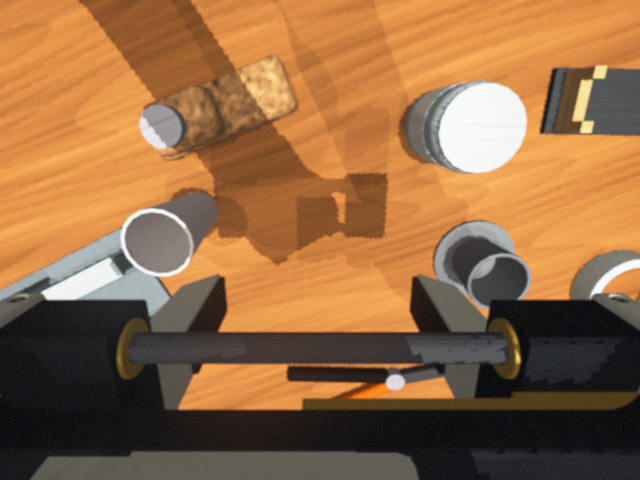

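Wrist view: the cup rim is at (157,241), predicted at (155,242). The holder rim is at (498,282), predicted at (496,283). Both agree within 2 mm, so I'm going in to grasp the cup.

Request:
move_arm:
  motion:
    - {"jaw": 1, "travel": [-5, -38, 0], "spin": 0}
    - {"jaw": 1, "travel": [-10, -76, 0], "spin": 0}
    - {"jaw": 1, "travel": [-15, -114, 0], "spin": 0}
    - {"jaw": 1, "travel": [-15, -139, 0], "spin": 0}
    - {"jaw": 1, "travel": [-15, -139, 10], "spin": 0}

```text
clock: 2.23
eef_pos: [0.4804, -0.0874, 0.2179]
tcp_rot: [-179.9, 0.2, 160.6]
wrist_force: [0.7, 0.0, 0.1]
opening: 0.998
finger_force: 0.0
```

Request:
move_arm:
  motion:
    - {"jaw": 1, "travel": [0, 0, 35], "spin": 0}
    - {"jaw": 1, "travel": [0, 0, 70], "spin": 0}
    - {"jaw": 1, "travel": [0, 0, 105], "spin": 0}
    - {"jaw": 1, "travel": [0, 0, 130], "spin": 0}
    - {"jaw": 1, "travel": [0, 0, 143], "spin": 0}

```text
clock: 2.65
eef_pos: [0.4786, -0.0797, 0.0701]
tcp_rot: [180.0, -0.3, 161.1]
wrist_force: [-0.3, -0.3, -0.4]
opening: 1.002
finger_force: 0.0
```

Request:
move_arm:
  motion:
    - {"jaw": 0.7, "travel": [0, 0, 0], "spin": 0}
    - {"jaw": 0.4, "travel": [0, 0, 0], "spin": 0}
    - {"jaw": 0.4, "travel": [0, 0, 0], "spin": 0}
    - {"jaw": 0.4, "travel": [0, 0, 0], "spin": 0}
    - {"jaw": 0.4, "travel": [0, 0, 0], "spin": 0}

```text
clock: 3.07
eef_pos: [0.4817, -0.0819, 0.075]
tcp_rot: [180.0, 0.2, 161.0]
wrist_force: [0.2, -0.5, 0.8]
opening: 0.686
finger_force: 0.1
```

Request:
move_arm:
  motion:
    - {"jaw": 0.7, "travel": [2, -4, 0], "spin": 0}
    - {"jaw": 0.4, "travel": [2, -4, 0], "spin": 0}
    - {"jaw": 0.4, "travel": [2, -4, 0], "spin": 0}
    - {"jaw": 0.4, "travel": [2, -4, 0], "spin": 0}
    - {"jaw": 0.4, "travel": [2, -4, 0], "spin": 0}

```text
clock: 3.48
eef_pos: [0.4777, -0.0856, 0.0743]
tcp_rot: [-180.0, 0.1, 161.0]
wrist_force: [-1.5, -1.4, 4.5]
opening: 0.636
finger_force: 30.0
```

Request:
move_arm:
  motion:
    - {"jaw": 0.4, "travel": [0, 0, 0], "spin": 0}
    - {"jaw": 0.4, "travel": [0, 0, 0], "spin": 0}
    - {"jaw": 0.4, "travel": [0, 0, 0], "spin": 0}

```text
clock: 3.73
eef_pos: [0.4777, -0.0855, 0.0742]
tcp_rot: [-180.0, 0.0, 161.0]
wrist_force: [-1.3, -1.1, 5.9]
opening: 0.643
finger_force: 30.0
```

Request:
move_arm:
  motion:
    - {"jaw": 0.4, "travel": [0, 0, -8], "spin": 0}
    - {"jaw": 0.4, "travel": [0, 0, -30], "spin": 0}
    - {"jaw": 0.4, "travel": [0, 0, -55], "spin": 0}
    - {"jaw": 0.4, "travel": [0, 0, -80], "spin": 0}
    - {"jaw": 0.4, "travel": [0, 0, -95], "spin": 0}

```text
clock: 4.15
eef_pos: [0.478, -0.0849, 0.1712]
tcp_rot: [180.0, 0.1, 161.0]
wrist_force: [0.6, -0.0, -1.7]
opening: 0.639
finger_force: 30.0
```

Request:
move_arm:
  motion:
    - {"jaw": 0.4, "travel": [-2, 10, -5], "spin": 0}
    - {"jaw": 0.4, "travel": [-7, 35, -5], "spin": 0}
    - {"jaw": 0.4, "travel": [-14, 65, -5], "spin": 0}
    - {"jaw": 0.4, "travel": [-21, 100, -5], "spin": 0}
    - {"jaw": 0.4, "travel": [-28, 135, -5], "spin": 0}

```text
clock: 4.57
eef_pos: [0.5478, 0.0352, 0.173]
tcp_rot: [-180.0, -0.1, 160.9]
wrist_force: [0.9, -0.2, -1.1]
opening: 0.64
finger_force: 30.0
```

Request:
move_arm:
  motion:
    - {"jaw": 0.4, "travel": [-7, 35, 0], "spin": 0}
    - {"jaw": 0.4, "travel": [-14, 70, 0], "spin": 0}
    - {"jaw": 0.4, "travel": [-21, 105, 0], "spin": 0}
    - {"jaw": 0.4, "travel": [-28, 135, 0], "spin": 0}
    - {"jaw": 0.4, "travel": [-32, 155, 0], "spin": 0}

```text
clock: 4.98
eef_pos: [0.6285, 0.1749, 0.1723]
tcp_rot: [179.9, -0.1, 161.2]
wrist_force: [0.8, 0.0, -0.8]
opening: 0.638
finger_force: 30.0
```

Request:
move_arm:
  motion:
    - {"jaw": 0.4, "travel": [-1, 10, 0], "spin": 0}
    - {"jaw": 0.4, "travel": [-2, 18, 0], "spin": 0}
    - {"jaw": 0.4, "travel": [-2, 18, 0], "spin": 0}
    - {"jaw": 0.4, "travel": [-2, 18, 0], "spin": 0}
    - {"jaw": 0.4, "travel": [-2, 18, 0], "spin": 0}

```text
clock: 5.4
eef_pos: [0.6358, 0.1838, 0.1735]
tcp_rot: [-179.9, -0.0, 160.9]
wrist_force: [-0.2, -0.0, -1.2]
opening: 0.635
finger_force: 30.0
```

```bash
python3 - <<'E'
from h import *
np.set_printoptions(precision=4,suppress=True)
p,M=pose();print(p, manip.read_state()['wrist_force'],go([.6374,.1863,p[2]]))
w=snap('wrist','w2');t=snap('top','t2');s=snap('scene','s2')
W=cv2.resize(w['img'],(480,360));
u,v=proj(s,[.637,.186,.12]).astype(int)
S=cv2.resize(s['img'][v-60:v+90,u-70:u+80],(450,450),interpolation=2)
u,v=proj(t,[.637,.186,.12]).astype(int)
T=cv2.resize(t['img'][v-50:v+50,u-50:u+50],(350,350),interpolation=2)
im=np.zeros((450,800,3),np.uint8);im[:,:450]=S;im[:350,450:]=T
cv2.imwrite('pics/m2.png',im[:,:,::-1])
E
```

```text
[0.6358 0.1838 0.1735] [-0.1961 -0.0413 -1.1645] [-0.7  2.9 -0. ]
```

View pics/w2.png

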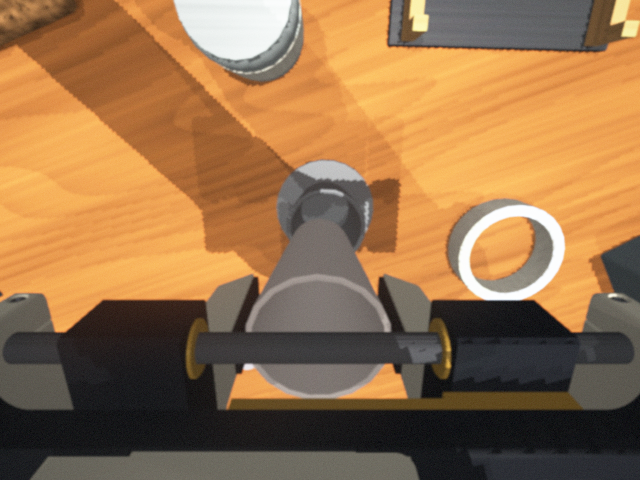

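View pics/m2.png

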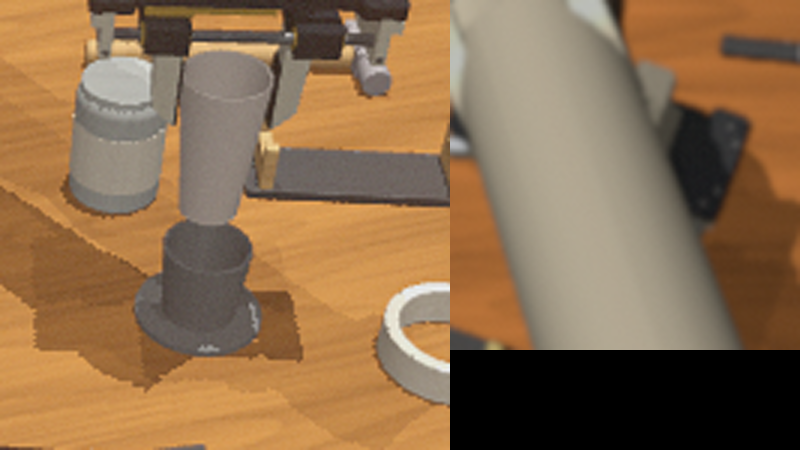

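Wrist view: the cup rim is centred near (318,335) and the holder flange spans columns 278–372. The scene view shows the cup upright over the holder. I'll compare the cup and holder axes numerically.

```bash
python3 - <<'E'
from h import *
np.set_printoptions(precision=4,suppress=True)
p,M=pose()
w=load('w2');s=load('s2')
H=np.array([.6374,.1863])
a=np.linspace(0,2*np.pi,90)
def ext(c,x,y,z,r):
    q=np.array([proj(c,[x+r*np.cos(t),y+r*np.sin(t),z]) for t in a]);return q.min(0),q.max(0)
print('flange pred cols/rows',ext(w,*H,.005,.046),'obs 278..372 top 160')
print('cup rim pred at TCP',ext(w,p[0],p[1],.21,.03),'obs 247..390 rows 277..398')
u,v=proj(s,[.637,.186,.12]).astype(int)
f=lambda c,*k:[(e-[u-70,v-60])*3 for e in ext(c,*k)]
print('scene cup rim',f(s,p[0],p[1],.21,.03),'obs 181..273, 50..~103')
print('cup foot',f(s,p[0],p[1],.10,.02),'obs 180..239 bottom 226')
print('holder rim',f(s,*H,.065,.0315),'obs 163..251 top 221','flange',f(s,*H,.004,.046),'obs 135..261 bottom 354')
# circle fits by mask on the scene crop
E
```

```text
flange pred cols/rows (array([273.3226, 160.1839]), array([370.1792, 254.1696])) obs 278..372 top 160
cup rim pred at TCP (array([245.2165, 268.7249]), array([395.1826, 397.614 ])) obs 247..390 rows 277..398
scene cup rim [array([178.6548,  46.7737]), array([273.2718,  98.0257])] obs 181..273, 50..~103
cup foot [array([175.4209, 187.7835]), array([234.2156, 223.5706])] obs 180..239 bottom 226
holder rim [array([156.845 , 216.9641]), array([247.5765, 273.983 ])] obs 163..251 top 221 flange [array([128.2794, 268.0324]), array([256.0946, 352.5193])] obs 135..261 bottom 354
```

Request:
move_arm:
  motion:
    - {"jaw": 0.4, "travel": [-1, 4, 0], "spin": 0}
    - {"jaw": 0.4, "travel": [-1, 4, 15], "spin": 0}
    - {"jaw": 0.4, "travel": [-1, 4, 30], "spin": 0}
    - {"jaw": 0.4, "travel": [-1, 4, 45], "spin": 0}
    - {"jaw": 0.4, "travel": [-1, 4, 55], "spin": 0}

```text
clock: 5.97
eef_pos: [0.6379, 0.189, 0.1174]
tcp_rot: [-180.0, -0.1, 161.0]
wrist_force: [0.7, -0.0, -1.3]
opening: 0.643
finger_force: 30.0
```

Request:
move_arm:
  motion:
    - {"jaw": 0.4, "travel": [0, 0, 4], "spin": 0}
    - {"jaw": 0.4, "travel": [0, 0, 9], "spin": 0}
    - {"jaw": 0.4, "travel": [0, 0, 14], "spin": 0}
    - {"jaw": 0.4, "travel": [0, 0, 19], "spin": 0}
    - {"jaw": 0.4, "travel": [0, 0, 19], "spin": 0}

```text
clock: 6.38
eef_pos: [0.638, 0.1892, 0.099]
tcp_rot: [-180.0, -0.1, 161.0]
wrist_force: [0.3, -0.1, -1.2]
opening: 0.638
finger_force: 30.0
```

Request:
move_arm:
  motion:
    - {"jaw": 0.4, "travel": [0, 0, 3], "spin": 0}
    - {"jaw": 0.4, "travel": [0, 0, 6], "spin": 0}
    - {"jaw": 0.4, "travel": [0, 0, 9], "spin": 0}
    - {"jaw": 0.4, "travel": [0, 0, 9], "spin": 0}

```text
clock: 6.72
eef_pos: [0.6381, 0.1893, 0.0901]
tcp_rot: [-180.0, -0.0, 161.0]
wrist_force: [0.4, -0.3, -1.1]
opening: 0.639
finger_force: 30.0
```

Request:
move_arm:
  motion:
    - {"jaw": 0.4, "travel": [0, 0, 2], "spin": 0}
    - {"jaw": 0.4, "travel": [0, 0, 4], "spin": 0}
    - {"jaw": 0.4, "travel": [0, 0, 5], "spin": 0}
    - {"jaw": 0.4, "travel": [0, 0, 5], "spin": 0}

```text
clock: 7.05
eef_pos: [0.6382, 0.1891, 0.0854]
tcp_rot: [-180.0, -0.0, 161.0]
wrist_force: [-1.1, -1.1, -0.9]
opening: 0.637
finger_force: 30.0
```

Request:
move_arm:
  motion:
    - {"jaw": 0.4, "travel": [0.5, -1.5, 0], "spin": 0}
    - {"jaw": 0.4, "travel": [0.5, -1.5, 1.5], "spin": 0}
    - {"jaw": 0.4, "travel": [0.5, -1.5, 3], "spin": 0}
    - {"jaw": 0.4, "travel": [0.5, -1.5, 4], "spin": 0}
    - {"jaw": 0.4, "travel": [0.5, -1.5, 4], "spin": 0}

```text
clock: 7.47
eef_pos: [0.6378, 0.1887, 0.0826]
tcp_rot: [180.0, 0.0, 161.0]
wrist_force: [-3.1, 0.1, 3.9]
opening: 0.638
finger_force: 30.0
```

Request:
move_arm:
  motion:
    - {"jaw": 0.68, "travel": [0, 0, 0.5], "spin": 0}
    - {"jaw": 0.75, "travel": [0, 0, 0.5], "spin": 0}
    - {"jaw": 0.85, "travel": [0, 0, 0.5], "spin": 0}
    - {"jaw": 0.9, "travel": [0, 0, 0], "spin": 0}
    - {"jaw": 0.9, "travel": [0, 0, 0], "spin": 0}

```text
clock: 7.88
eef_pos: [0.6376, 0.188, 0.0816]
tcp_rot: [180.0, 0.0, 161.0]
wrist_force: [-0.1, 0.7, -0.3]
opening: 0.889
finger_force: 0.0
```

Request:
move_arm:
  motion:
    - {"jaw": 0.9, "travel": [0, 0, -15], "spin": 0}
    - {"jaw": 0.9, "travel": [0, 0, -45], "spin": 0}
    - {"jaw": 0.9, "travel": [0, 0, -75], "spin": 0}
    - {"jaw": 0.9, "travel": [0, 0, -105], "spin": 0}
    - {"jaw": 0.9, "travel": [0, 0, -125], "spin": 0}

```text
clock: 8.3
eef_pos: [0.6387, 0.1885, 0.21]
tcp_rot: [179.9, 0.2, 161.0]
wrist_force: [0.5, -0.4, 0.5]
opening: 0.901
finger_force: 0.0
```

```bash
python3 - <<'E'
from h import *
np.set_printoptions(precision=4,suppress=True)
p,M=pose();print(p,manip.read_state()['q'])
w=snap('wrist','w3');s=snap('scene','s3')
u,v=proj(s,[.637,.186,.08]).astype(int)
S=cv2.resize(s['img'][v-50:v+50,u-50:u+50],(400,400),interpolation=2)
W=w['img'][100:400,160:560]
im=np.zeros((400,800,3),np.uint8);im[:,:400]=S;im[:300,400:]=W
cv2.imwrite('pics/m3.png',im[:,:,::-1])
H=[.6374,.1863]
a=np.linspace(0,2*np.pi,90)
for z,r in((.065,.0315),(.118,.03)):
    q=np.array([proj(s,[H[0]+r*np.cos(t),H[1]+r*np.sin(t),z]) for t in a]);print((q.min(0)-[u-50,v-50])*4,(q.max(0)-[u-50,v-50])*4)
# shift to bar grip point above (rack x=53)
g=np.array([.5002,-.1828])-.05*np.array([np.cos(np.radians(96.9)),np.sin(np.radians(96.9))]);print('grip',g)
print(go([*g,.2]))
E
```

```text
[0.6387 0.1885 0.21  ] [-11.1775  29.4755 -10.7308  87.8443   5.9069  63.0351  47.7712]
[137.1267 185.2855] [258.102  261.3106]
[150.7363 108.218 ] [269.7565 179.4452]
grip [ 0.5062 -0.2324]
[ -10.4 -442.3    9.7]
```

View pics/m3.png

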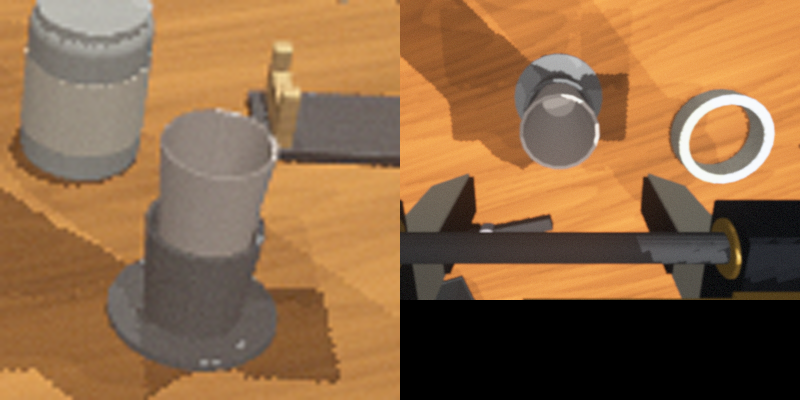

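Cup rim spans columns 160–277 and rows 110–180, which matches the prediction for a fully seated cup (rim at z=0.118) once the bias shared with the holder is removed, so it's nested upright. I'll move to the bar and check the drill's clearance.

```bash
python3 - <<'E'
from h import *
np.set_printoptions(precision=3,suppress=True)
c=load('top0')
for u,v,z in((438,300,.06),(438,340,.06),(455,297,.2),(480,297,.2),(455,345,.2),(468,388,.18)): print(u,v,onz(c,u,v,z),onz(c,u,v,.1))
print('shell',onz(c,465,215,.16),onz(c,480,240,.16))
E
```

```text
438 300 [ 0.394 -0.349  0.06 ] [ 0.391 -0.34   0.1  ]
438 340 [ 0.29  -0.345  0.06 ] [ 0.291 -0.336  0.1  ]
455 297 [ 0.392 -0.359  0.2  ] [ 0.399 -0.384  0.1  ]
480 297 [ 0.392 -0.419  0.2  ] [ 0.398 -0.449  0.1  ]
455 345 [ 0.28  -0.354  0.2  ] [ 0.278 -0.379  0.1  ]
468 388 [ 0.18  -0.385  0.18 ] [ 0.172 -0.406  0.1  ]
shell [ 0.6   -0.404  0.16 ] [ 0.536 -0.439  0.16 ]
```

Request:
move_arm:
  motion:
    - {"jaw": 0.9, "travel": [-1, -30, 0], "spin": 0}
    - {"jaw": 0.9, "travel": [-2, -65, 0], "spin": 0}
    - {"jaw": 0.9, "travel": [-3, -100, 0], "spin": 0}
    - {"jaw": 0.9, "travel": [-4, -130, 0], "spin": 0}
    - {"jaw": 0.9, "travel": [-5, -160, 0], "spin": 0}

```text
clock: 8.82
eef_pos: [0.5889, 0.0333, 0.2057]
tcp_rot: [-180.0, -0.1, 161.0]
wrist_force: [0.3, 0.0, -0.7]
opening: 0.899
finger_force: 0.0
```

Request:
move_arm:
  motion:
    - {"jaw": 0.7, "travel": [-1, -30, 0], "spin": 0}
    - {"jaw": 0.6, "travel": [-2, -65, 0], "spin": 0}
    - {"jaw": 0.5, "travel": [-3, -100, 0], "spin": 0}
    - {"jaw": 0.5, "travel": [-3, -130, 0], "spin": 0}
    - {"jaw": 0.5, "travel": [-3, -150, 0], "spin": 0}

```text
clock: 9.23
eef_pos: [0.5421, -0.1116, 0.2058]
tcp_rot: [-179.9, -0.1, 160.8]
wrist_force: [-0.2, -1.3, -0.0]
opening: 0.584
finger_force: 0.0
```

Request:
move_arm:
  motion:
    - {"jaw": 0.5, "travel": [0, 0, 0], "spin": 7}
    - {"jaw": 0.5, "travel": [0, 0, 0], "spin": 14}
    - {"jaw": 0.5, "travel": [0, 0, 0], "spin": 21}
    - {"jaw": 0.5, "travel": [0, 0, 0], "spin": 28}
    - {"jaw": 0.5, "travel": [0, 0, 0], "spin": 34}

```text
clock: 9.65
eef_pos: [0.5435, -0.1077, 0.2058]
tcp_rot: [-179.9, -0.1, 126.6]
wrist_force: [-0.4, -0.1, -0.2]
opening: 0.499
finger_force: 0.0
```

Request:
move_arm:
  motion:
    - {"jaw": 0.5, "travel": [0, 0, 0], "spin": 7}
    - {"jaw": 0.5, "travel": [0, 0, 0], "spin": 14}
    - {"jaw": 0.5, "travel": [0, 0, 0], "spin": 21}
    - {"jaw": 0.5, "travel": [0, 0, 0], "spin": 28}
    - {"jaw": 0.5, "travel": [0, 0, 0], "spin": 30}

```text
clock: 10.07
eef_pos: [0.5436, -0.1075, 0.2058]
tcp_rot: [-179.9, -0.0, 96.6]
wrist_force: [0.6, -0.8, -0.5]
opening: 0.5
finger_force: 0.0
```

```bash
python3 - <<'E'
from h import *
np.set_printoptions(precision=4,suppress=True)
p,M=pose();s=manip.read_state();print(p,s['tcp_rot'],s['q'])
c=snap('wrist','w4')
for n,q in dict(f1=[.5118,-.1829,.038],f2=[.4886,-.1828,.038],e1=[.525,-.2864,.038],e2=[.501,-.2864,.038]).items(): print(n,proj(c,q))
print(go([.5062,-.2324,p[2]]))
E
```

```text
[ 0.5436 -0.1075  0.2058] [-179.9255   -0.0084   96.6253] [  4.301   18.3723   4.9959 104.8335  -1.8623  56.9471  16.6867]
f1 [278.6108 276.3794]
f2 [255.6643 273.828 ]
e1 [282.8335 362.6464]
e2 [261.0667 360.4928]
[-119.7  -51.7    0. ]
```

View pics/w4.png

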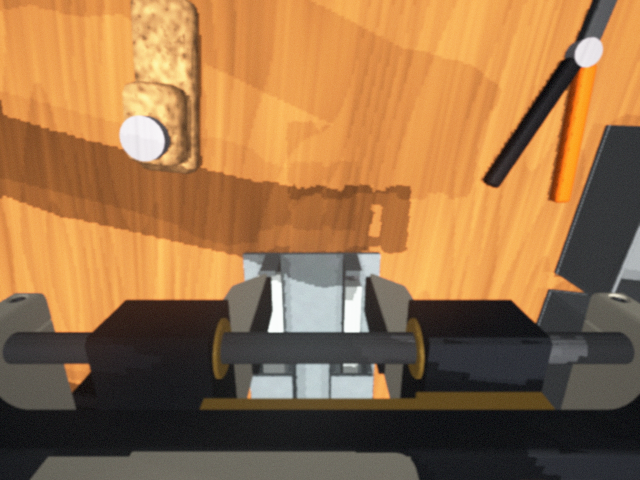

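The bar is half hidden by the left finger: its right edge is near column 283 and its front near row 276. I'll move over it and look again.

Request:
move_arm:
  motion:
    - {"jaw": 0.6, "travel": [0, -25, 0], "spin": 0}
    - {"jaw": 0.7, "travel": [-25, -50, 0], "spin": 0}
    - {"jaw": 0.7, "travel": [-60, -50, 0], "spin": 0}
    - {"jaw": 0.7, "travel": [-95, -50, 0], "spin": 0}
    - {"jaw": 0.7, "travel": [-120, -50, 0], "spin": 0}

```text
clock: 10.53
eef_pos: [0.5082, -0.236, 0.2065]
tcp_rot: [-180.0, 0.1, 97.0]
wrist_force: [1.1, -0.9, 0.2]
opening: 0.699
finger_force: 0.0
```

Request:
move_arm:
  motion:
    - {"jaw": 0.7, "travel": [0, 0, 25], "spin": 0}
    - {"jaw": 0.7, "travel": [0, 0, 50], "spin": 0}
    - {"jaw": 0.7, "travel": [0, 0, 75], "spin": 0}
    - {"jaw": 0.7, "travel": [0, 0, 90], "spin": 0}
    - {"jaw": 0.7, "travel": [0, 0, 90], "spin": 0}

```text
clock: 10.95
eef_pos: [0.5058, -0.2315, 0.1125]
tcp_rot: [-179.6, -0.2, 97.1]
wrist_force: [0.3, 0.1, 0.0]
opening: 0.701
finger_force: 0.0
```

```bash
python3 - <<'E'
from h import *
np.set_printoptions(precision=4,suppress=True)
p,M=pose();s=manip.read_state();print(p,s['tcp_rot'])
c=snap('wrist','w5')
for n,q in dict(f1=[.5118,-.1829,.038],f2=[.4886,-.1828,.038],e1=[.525,-.2864,.038],e2=[.501,-.2864,.038],tcp=p).items(): print(n,proj(c,q))
print(go([.5062,-.2324,p[2]]))
E
```

```text
[ 0.5058 -0.2315  0.1125] [-179.6007   -0.2036   97.0537]
f1 [337.3606 173.7683]
f2 [302.2689 169.18  ]
e1 [335.3926 313.5712]
e2 [303.4644 309.929 ]
tcp [318.3496 292.4025]
[-0.2 -0.9  2. ]
```

View pics/w5.png

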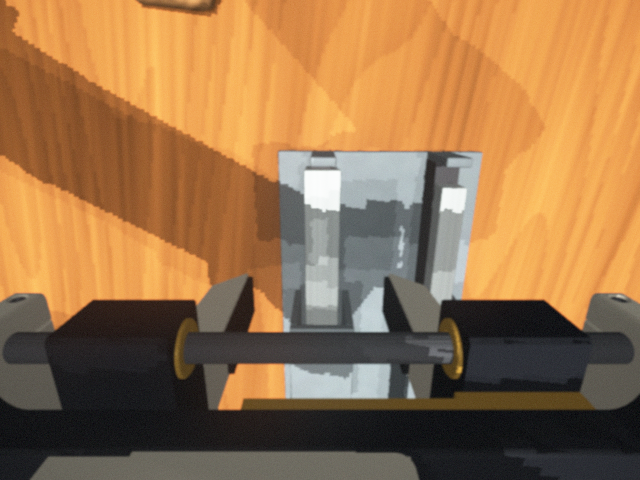

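Bar front at columns 304–341, row 169, so it's about 1–2 mm to tool +y of the prediction, which is well inside the fingers. Lowering astride the rib and gripping.

Request:
move_arm:
  motion:
    - {"jaw": 0.7, "travel": [0, 0.5, 20], "spin": 0}
    - {"jaw": 0.7, "travel": [0, 0.5, 45], "spin": 0}
    - {"jaw": 0.7, "travel": [0, 0.5, 70], "spin": 0}
    - {"jaw": 0.6, "travel": [0, 0.5, 85], "spin": 0}
    - {"jaw": 0.5, "travel": [0, 0.5, 93], "spin": 0}

```text
clock: 11.42
eef_pos: [0.5092, -0.2325, 0.0228]
tcp_rot: [-179.9, -0.0, 97.0]
wrist_force: [-0.5, -0.1, -0.5]
opening: 0.601
finger_force: 0.0
```

Request:
move_arm:
  motion:
    - {"jaw": 0.4, "travel": [0, 0, 0], "spin": 0}
    - {"jaw": 0.3, "travel": [0, 0, 0], "spin": 0}
    - {"jaw": 0.15, "travel": [0, 0, 0], "spin": 0}
    - {"jaw": 0.1, "travel": [0, 0, 0], "spin": 0}
    - {"jaw": 0.1, "travel": [0, 0, 0], "spin": 0}

```text
clock: 11.83
eef_pos: [0.5103, -0.2332, 0.025]
tcp_rot: [179.9, 0.1, 97.0]
wrist_force: [-1.0, 0.3, 4.7]
opening: 0.259
finger_force: 30.0
```

Request:
move_arm:
  motion:
    - {"jaw": 0.1, "travel": [0, 0, 0], "spin": 0}
    - {"jaw": 0.1, "travel": [0, 0, 0], "spin": 0}
    - {"jaw": 0.1, "travel": [0, 0, 0], "spin": 0}

```text
clock: 12.08
eef_pos: [0.5103, -0.2332, 0.025]
tcp_rot: [179.9, 0.0, 97.0]
wrist_force: [-2.1, -0.1, 6.5]
opening: 0.253
finger_force: 30.0
```

Request:
move_arm:
  motion:
    - {"jaw": 0.4, "travel": [0, 0, 0], "spin": 0}
    - {"jaw": 0.4, "travel": [0, -1, 0], "spin": 0}
    - {"jaw": 0.4, "travel": [0, -1, 4], "spin": 0}
    - {"jaw": 0.4, "travel": [0, -1, 8], "spin": 0}
    - {"jaw": 0.4, "travel": [0, -1, 8], "spin": 0}

```text
clock: 12.5
eef_pos: [0.5079, -0.2325, 0.0147]
tcp_rot: [-179.9, -0.0, 97.0]
wrist_force: [-0.3, 0.5, -0.4]
opening: 0.399
finger_force: 0.0
```

Request:
move_arm:
  motion:
    - {"jaw": 0.25, "travel": [0, 0, 0], "spin": 0}
    - {"jaw": 0.1, "travel": [0, 0, 0], "spin": 0}
    - {"jaw": 0.1, "travel": [0, 0, 0], "spin": 0}
    - {"jaw": 0.1, "travel": [0, 0, 0], "spin": 0}
    - {"jaw": 0.1, "travel": [0, 0, 0], "spin": 0}

```text
clock: 12.92
eef_pos: [0.5085, -0.2328, 0.0157]
tcp_rot: [-180.0, -0.0, 97.0]
wrist_force: [0.3, -0.2, -0.9]
opening: 0.259
finger_force: 30.0
```

Request:
move_arm:
  motion:
    - {"jaw": 0.1, "travel": [0, 0, -3], "spin": 0}
    - {"jaw": 0.1, "travel": [0, 0, -6], "spin": 0}
    - {"jaw": 0.1, "travel": [0, 0, -9], "spin": 0}
    - {"jaw": 0.1, "travel": [0, 0, -12], "spin": 0}
    - {"jaw": 0.1, "travel": [0, 0, -12], "spin": 0}

```text
clock: 13.33
eef_pos: [0.5091, -0.2331, 0.0286]
tcp_rot: [179.9, 0.0, 97.0]
wrist_force: [0.9, 0.4, -0.8]
opening: 0.256
finger_force: 30.0
```

Request:
move_arm:
  motion:
    - {"jaw": 0.1, "travel": [0, 0, -3], "spin": 0}
    - {"jaw": 0.1, "travel": [0, 0, -6], "spin": 0}
    - {"jaw": 0.1, "travel": [0, 0, -9], "spin": 0}
    - {"jaw": 0.1, "travel": [0, 0, -9], "spin": 0}

```text
clock: 13.67
eef_pos: [0.5083, -0.2327, 0.037]
tcp_rot: [-180.0, -0.0, 97.0]
wrist_force: [-0.5, 0.6, -3.0]
opening: 0.256
finger_force: 30.0
```

```bash
python3 - <<'E'
from h import *
s=manip.read_state();print(s['eef_pos'],s['wrist_force'],s['moment'])
w=snap('wrist','w6');c=snap('scene','s6')
u,v=proj(c,[.52,-.25,.05]).astype(int);print(u,v)
im=np.zeros((450,800,3),np.uint8);im[:,:450]=cv2.resize(c['img'][v-70:v+80,u-65:u+85],(450,450),interpolation=2)
im[:400,450:]=w['img'][60:460,145:495];cv2.imwrite('pics/m6.png',im[:,:,::-1])
E
```

```text
[ 0.50834093 -0.23272454  0.03695137] [-0.54274636  0.64933208 -3.03695297] [ 0.06941566  0.05301202 -0.04837073]
220 252
```

View pics/m6.png

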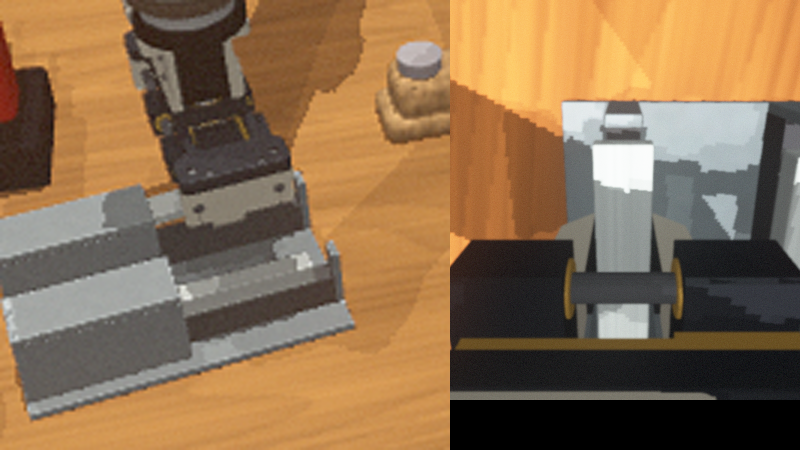

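The bar's front end is at cols 592–654, row 143 of the wrist half and not yet visibly tipped; the 2 N drag suggests it's bearing on the hood's edge. I'll lift further so it pivots there.

Request:
move_arm:
  motion:
    - {"jaw": 0.1, "travel": [0, 0, -2], "spin": 0}
    - {"jaw": 0.1, "travel": [0, 0, -4], "spin": 0}
    - {"jaw": 0.1, "travel": [0, 0, -4], "spin": 0}

```text
clock: 14.02
eef_pos: [0.5084, -0.2328, 0.0408]
tcp_rot: [-180.0, -0.0, 97.0]
wrist_force: [1.3, -0.5, -4.7]
opening: 0.26
finger_force: 30.0
```

Request:
move_arm:
  motion:
    - {"jaw": 0.1, "travel": [0, 0, -2], "spin": 0}
    - {"jaw": 0.1, "travel": [0, 0, -4], "spin": 0}
    - {"jaw": 0.1, "travel": [0, 0, -4], "spin": 0}

```text
clock: 14.27
eef_pos: [0.5084, -0.2331, 0.045]
tcp_rot: [-180.0, 0.0, 97.0]
wrist_force: [-0.0, -1.7, -5.0]
opening: 0.258
finger_force: 30.0
```

```bash
python3 - <<'E'
from h import *
p,M=pose();x=np.array([np.cos(np.radians(97)),np.sin(np.radians(97)),0])
w0=load('w6');w=snap('wrist','w7')
def frontrow(c):
    g=cv2.cvtColor(c['img'],cv2.COLOR_RGB2GRAY)[150:260,308:328].mean(1);return g.round().astype(int)[20:80]
print(frontrow(w0));print(frontrow(w))
for pz,c in((.037,w0),(p[2],w)):
  for t in(0,4,8): # predicted front upper edge if tilted t about grip
    a=np.radians(t);bar=np.r_[p[:2],pz-.0157+.038]+.05*np.cos(a)*x+np.array([0,0,.05*np.sin(a)])
    y=np.array([-x[1],x[0],0])*.012
    print(t,proj(c,bar),abs(proj(c,bar+y)-proj(c,bar-y))[0])
E
```

```text
[ 94  92  97 124 174 216 233 235 234 233 230 227 224 222 215 204 188 163
 131 117 109  99  93  87  80  78  79  79  81  95 119 135 143 156 195 235
 247 250 251 251 250 251 251 250 250 250 250 251 251 250 250 250 250 250
 251 250 250 250 251 250]
[167 212 232 234 233 232 231 229 228 224 215 199 171 140 125 122 121 122
 121 115 104  95  86  78  74  74  73  74  74  73  73  74  73  79 105 138
 156 160 162 158 154 159 193 233 243 245 245 245 245 245 245 245 245 245
 245 245 245 245 245 245]
0 [318.6232662  206.74612144] 60.75886803123899
4 [318.62803756 209.28403886] 62.21358952579857
8 [318.63212109 212.55822814] 63.69607286792831
0 [318.47592106 205.75573005] 60.79538010856521
4 [318.47876403 208.27533741] 62.25162995178698
8 [318.48107976 211.53136601] 63.73564757992699
```

Front edge moved from row 204 to 212, so the tilt is now about 10–11° and the front is well above the lip. Drawing it out along its own slope.

Request:
move_arm:
  motion:
    - {"jaw": 0.1, "travel": [0, 0, 1], "spin": 0}
    - {"jaw": 0.1, "travel": [4, 0, 0.3], "spin": 0}
    - {"jaw": 0.1, "travel": [10, 0, -0.8], "spin": 0}
    - {"jaw": 0.1, "travel": [16, 0, -1.9], "spin": 0}
    - {"jaw": 0.1, "travel": [20, 0, -2.6], "spin": 0}

```text
clock: 14.73
eef_pos: [0.5065, -0.2115, 0.0476]
tcp_rot: [180.0, -0.0, 97.1]
wrist_force: [0.2, -0.3, -1.6]
opening: 0.258
finger_force: 30.0
```

Request:
move_arm:
  motion:
    - {"jaw": 0.1, "travel": [5, 0, -0.9], "spin": 0}
    - {"jaw": 0.1, "travel": [10, 0, -1.8], "spin": 0}
    - {"jaw": 0.1, "travel": [15, 0, -2.7], "spin": 0}
    - {"jaw": 0.1, "travel": [20, 0, -3.6], "spin": 0}
    - {"jaw": 0.1, "travel": [25, 0, -4.5], "spin": 0}

```text
clock: 15.15
eef_pos: [0.5031, -0.1876, 0.0519]
tcp_rot: [180.0, -0.0, 97.0]
wrist_force: [0.6, -0.2, -1.1]
opening: 0.258
finger_force: 30.0
```

Sliding freely (only its weight is felt). Continuing out.

Request:
move_arm:
  motion:
    - {"jaw": 0.1, "travel": [10, 0, -1.8], "spin": 0}
    - {"jaw": 0.1, "travel": [20, 0, -3.6], "spin": 0}
    - {"jaw": 0.1, "travel": [30, 0, -5.4], "spin": 0}
    - {"jaw": 0.1, "travel": [40, 0, -7.2], "spin": 0}
    - {"jaw": 0.1, "travel": [50, 0, -9], "spin": 0}

```text
clock: 15.57
eef_pos: [0.4969, -0.1372, 0.061]
tcp_rot: [-180.0, -0.0, 97.0]
wrist_force: [0.3, -0.2, -1.2]
opening: 0.255
finger_force: 30.0
```

Request:
move_arm:
  motion:
    - {"jaw": 0.1, "travel": [10, 0, -1.8], "spin": 0}
    - {"jaw": 0.1, "travel": [20, 0, -3.6], "spin": 0}
    - {"jaw": 0.1, "travel": [30, 0, -5.4], "spin": 0}
    - {"jaw": 0.1, "travel": [32, 0, -15], "spin": 0}
    - {"jaw": 0.1, "travel": [35, 0, -30], "spin": 0}

```text
clock: 15.98
eef_pos: [0.4915, -0.1029, 0.0904]
tcp_rot: [-179.8, -0.0, 97.1]
wrist_force: [0.6, -1.5, -1.6]
opening: 0.252
finger_force: 30.0
```

Request:
move_arm:
  motion:
    - {"jaw": 0.1, "travel": [10, 0, -15], "spin": 0}
    - {"jaw": 0.1, "travel": [30, 0, -35], "spin": 0}
    - {"jaw": 0.1, "travel": [55, 0, -50], "spin": 0}
    - {"jaw": 0.1, "travel": [85, 0, -60], "spin": 0}
    - {"jaw": 0.1, "travel": [110, 0, -60], "spin": 0}

```text
clock: 16.4
eef_pos: [0.481, 0.0068, 0.1539]
tcp_rot: [179.7, 0.0, 96.9]
wrist_force: [0.6, 0.2, -2.1]
opening: 0.256
finger_force: 30.0
```

```bash
python3 - <<'E'
from h import *
s=manip.read_state();print(s['eef_pos'],s['tcp_rot'],s['wrist_force'],s['moment'],s['q'])
E
```

```text
[0.48101035 0.00676644 0.15390649] [1.79708382e+02 1.18079741e-03 9.69438836e+01] [ 0.63709016  0.23093835 -2.08875615] [-0.043878    0.00487685 -0.00499294] [ -8.49666912  14.96935055   5.15810496 117.54838899  -1.83398929
  47.26356133   4.66919378]
```

Request:
move_arm:
  motion:
    - {"jaw": 0.1, "travel": [0, 0, -6], "spin": 6}
    - {"jaw": 0.1, "travel": [0, 0, -14], "spin": 12}
    - {"jaw": 0.1, "travel": [0, 0, -22], "spin": 18}
    - {"jaw": 0.1, "travel": [0, 0, -30], "spin": 24}
    - {"jaw": 0.1, "travel": [0, 0, -30], "spin": 27.6}

```text
clock: 16.82
eef_pos: [0.4806, 0.0053, 0.1831]
tcp_rot: [179.8, -0.1, 69.1]
wrist_force: [0.6, -0.4, -1.3]
opening: 0.255
finger_force: 30.0
```

Request:
move_arm:
  motion:
    - {"jaw": 0.1, "travel": [12, -3, 0], "spin": 0}
    - {"jaw": 0.1, "travel": [40, -9, 0], "spin": 0}
    - {"jaw": 0.1, "travel": [70, -15, 0], "spin": 0}
    - {"jaw": 0.1, "travel": [100, -22, 0], "spin": 0}
    - {"jaw": 0.1, "travel": [130, -28, 0], "spin": 0}

```text
clock: 17.23
eef_pos: [0.4991, 0.1379, 0.1817]
tcp_rot: [180.0, -0.0, 69.3]
wrist_force: [0.4, 0.1, -1.8]
opening: 0.258
finger_force: 30.0
```

Request:
move_arm:
  motion:
    - {"jaw": 0.1, "travel": [30, -6, 0], "spin": 0}
    - {"jaw": 0.1, "travel": [60, -13, 0], "spin": 0}
    - {"jaw": 0.1, "travel": [90, -20, 0], "spin": 0}
    - {"jaw": 0.1, "travel": [120, -26, 0], "spin": 0}
    - {"jaw": 0.1, "travel": [145, -32, 0], "spin": 0}

```text
clock: 17.65
eef_pos: [0.5202, 0.2862, 0.1816]
tcp_rot: [180.0, -0.1, 69.4]
wrist_force: [-0.6, 0.0, -1.1]
opening: 0.26
finger_force: 30.0
```

Request:
move_arm:
  motion:
    - {"jaw": 0.1, "travel": [30, -6, 0], "spin": 0}
    - {"jaw": 0.1, "travel": [60, -13, 0], "spin": 0}
    - {"jaw": 0.1, "travel": [80, -18, 0], "spin": 0}
    - {"jaw": 0.1, "travel": [80, -18, 0], "spin": 0}
    - {"jaw": 0.1, "travel": [80, -18, 0], "spin": 0}

```text
clock: 18.07
eef_pos: [0.5308, 0.3665, 0.181]
tcp_rot: [-180.0, 0.0, 69.5]
wrist_force: [0.2, -1.3, -2.1]
opening: 0.257
finger_force: 30.0
```

```bash
python3 - <<'E'
from h import *
np.set_printoptions(precision=4,suppress=True)
s=manip.read_state();p=s['eef_pos'];print(p,s['tcp_rot'],s['wrist_force'],s['q'])
w=snap('wrist','w8');c=snap('scene','s8');t=snap('top','t8')
C=np.array([.5245,.3745]);a=np.radians(69.4);X=np.array([np.cos(a),np.sin(a)]);Y=np.array([-X[1],X[0]])
for sx in(-1,1):
  for sy in(-1,1):
    q=C+.075*sx*X+.0235*sy*Y;b=C+.09*sx*X+.031*sy*Y; print(sx,sy,'horn w',proj(w,[*q,.046]),'s',proj(c,[*q,.046]),'base s',proj(c,[*b,.008]))
print(go([*(C+.05*X),p[2]]))
u,v=480,220
im=np.zeros((480,800,3),np.uint8);im[:,:480]=cv2.resize(c['img'][140:300,400:560],(480,480),interpolation=2)
im[:,480:]=w['img'][:,160:480];cv2.imwrite('pics/m8.png',im[:,:,::-1])
E
```

```text
[0.5308 0.3665 0.181 ] [-179.9974    0.0022   69.539 ] [ 0.1974 -1.2998 -2.108 ] [-38.1516  28.6847   1.5617  92.7753  -0.8797  58.5552 -56.7835]
-1 -1 horn w [333.9926 290.3407] s [453.4807 211.9657] base s [445.0526 226.3841]
-1 1 horn w [282.9444 290.1592] s [451.5276 200.567 ] base s [442.8552 211.1782]
1 -1 horn w [337.3102 119.7077] s [519.1028 214.8283] base s [522.5707 229.9658]
1 1 horn w [277.771  119.4894] s [515.1974 203.2187] base s [517.4048 214.426 ]
[ 58.1 -11.   -0.1]
```

View pics/m8.png

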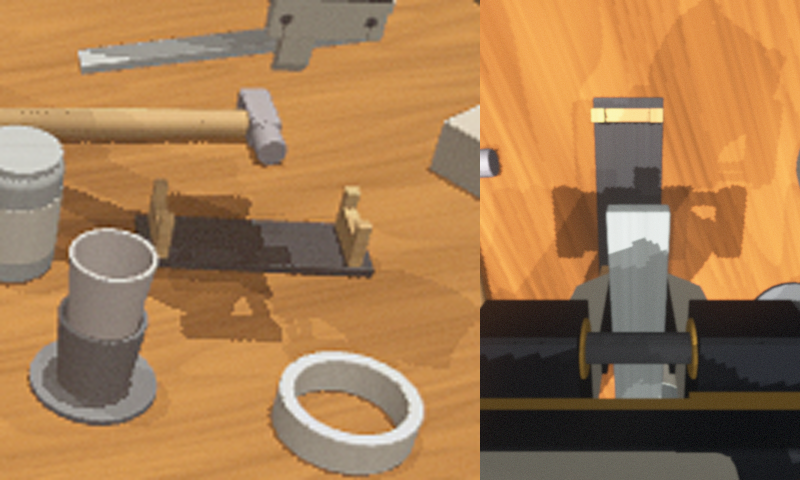

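Scene half: the cradle's far saddle is at (355,225) and its near one at (162,220), and the tilted bar's tail is at (80,60). Wrist half: the far saddle spans cols 590–663 at rows 107–123, the base ends at row 97, and the bar's front edge spans cols 607–670 at row 206. I've viewed more pictures than the allowed 10, so I'll work by numbers only from here.

```bash
python3 - <<'E'
from h import *
np.set_printoptions(precision=4,suppress=True)
p,M=pose();w=load('w8');c=load('s8')
C=np.array([.5245,.3745]);a=np.radians(69.4);X=np.array([np.cos(a),np.sin(a)]);Y=np.array([-X[1],X[0]])
loc=lambda q:np.array([(q[:2]-C)@X,(q[:2]-C)@Y])*1000
print('base end (90,+-31)',loc(onz(w,272,97,.008)),loc(onz(w,343,97,.008)))
print('horn far edge (80,+-29)',loc(onz(w,270,107,.046)),loc(onz(w,343,107,.046)))
# scene: base corners crop/3
for u,v,e in((372,272,'(90,-31)'),(364,238,'(90,31)'),): print('scene base',e,loc(onz(c,400+u/3,140+v/3,.008)))
# bar tail in vertical plane through TCP along X
def onplane(u,v):
    o,d=ray(c,u,v);n=np.r_[Y,0];q=o+d*((p-o)@n)/(d@n);return (q[:2]-p[:2])@X*1000,q[2]*1000-p[2]*1000
print('tail lower/upper vs TCP',onplane(400+80.5/3,140+72/3),onplane(400+79/3,140+53/3))
# wrist front edge
for z in(.019,.024,.029):
    print(z,(onz(w,318.5,206,p[2]+.022+z-.019)[:2]-p[:2])@X*1000)
E
```

```text
base end (90,+-31) [93.2583 32.102 ] [ 93.4726 -30.0303]
horn far edge (80,+-29) [84.2941 29.2758] [ 84.4921 -27.7511]
scene base (90,-31) [ 92.7787 -33.4702]
scene base (90,31) [95.4866 11.3181]
tail lower/upper vs TCP (np.float64(-141.6340252730107), np.float64(-15.676652006526666)) (np.float64(-144.55641456052615), np.float64(0.36711250861699796))
0.019 52.60358448046766
0.024 53.86644840481107
0.029 55.129312329154466
```

Request:
move_arm:
  motion:
    - {"jaw": 0.1, "travel": [12, -2, 0], "spin": 0}
    - {"jaw": 0.1, "travel": [30, -6, 0], "spin": 0}
    - {"jaw": 0.1, "travel": [48, -10, 0], "spin": 0}
    - {"jaw": 0.1, "travel": [58.7, -12, 0], "spin": 0}
    - {"jaw": 0.1, "travel": [58.7, -12, 0], "spin": 0}

```text
clock: 18.63
eef_pos: [0.5402, 0.4275, 0.1808]
tcp_rot: [-180.0, -0.1, 69.5]
wrist_force: [-0.4, 0.4, -0.8]
opening: 0.255
finger_force: 30.0
```

Request:
move_arm:
  motion:
    - {"jaw": 0.1, "travel": [0, 0, 20], "spin": 0}
    - {"jaw": 0.1, "travel": [0, 0, 45], "spin": 0}
    - {"jaw": 0.1, "travel": [0, 0, 70], "spin": 0}
    - {"jaw": 0.1, "travel": [0, 0, 85], "spin": 0}
    - {"jaw": 0.1, "travel": [0, 0, 85], "spin": 0}

```text
clock: 19.05
eef_pos: [0.5385, 0.4207, 0.0913]
tcp_rot: [-179.8, 0.4, 69.3]
wrist_force: [-0.8, -1.1, -2.1]
opening: 0.258
finger_force: 30.0
```

```bash
python3 - <<'E'
from h import *
np.set_printoptions(precision=4,suppress=True)
p,M=pose();print(p,manip.read_state()['tcp_rot'],go([.5415,.4222,.05]))
w=snap('wrist','w9');c=snap('scene','s9')
# far saddle: yellow mask in wrist image
hsv=cv2.cvtColor(w['img'],cv2.COLOR_RGB2HSV)
P=proj(w,[.5250+.075*.352,.3782+.075*.936,.046]).astype(int);print('pred saddle',P)
Z=hsv[max(P[1]-30,0):P[1]+30,P[0]-70:P[0]+70]
m=((Z[...,0]>20)&(Z[...,0]<35)&(Z[...,1]>80)&(Z[...,2]>110)).astype(np.uint8)
n,l,st,ce=cv2.connectedComponentsWithStats(m)
for i in range(1,n):
    if st[i,4]>15: print(st[i]+[P[0]-70,max(P[1]-30,0),0,0,0],ce[i]+[P[0]-70,max(P[1]-30,0)])
E
```

```text
[0.5385 0.4207 0.0913] [-179.803     0.4404   69.3276] [ 2.8  2.4 41.3]
pred saddle [322 209]
[295 197   9   7  44] [299.0682 200.3864]
[344 197   7   8  39] [346.8462 200.0256]
[276 202  15  12  82] [280.8293 206.622 ]
[354 202  16  12 170] [361.7118 207.2353]
```

Request:
move_arm:
  motion:
    - {"jaw": 0.1, "travel": [0, 0, 10], "spin": 0}
    - {"jaw": 0.1, "travel": [0, 0, 20], "spin": 0}
    - {"jaw": 0.1, "travel": [0, 0, 25], "spin": 0}
    - {"jaw": 0.1, "travel": [0, 0, 25], "spin": 0}
    - {"jaw": 0.1, "travel": [0, 0, 25], "spin": 0}

```text
clock: 19.57
eef_pos: [0.5405, 0.424, 0.0704]
tcp_rot: [-180.0, 0.0, 69.4]
wrist_force: [-0.4, -0.7, -1.7]
opening: 0.258
finger_force: 30.0
```

Request:
move_arm:
  motion:
    - {"jaw": 0.1, "travel": [0, 0, 0], "spin": 0}
    - {"jaw": 0.1, "travel": [0, 0, 0], "spin": 0}
    - {"jaw": 0.1, "travel": [0, 0, 0], "spin": 0}

```text
clock: 19.82
eef_pos: [0.541, 0.4245, 0.0713]
tcp_rot: [180.0, -0.0, 69.4]
wrist_force: [1.0, -0.6, -1.3]
opening: 0.253
finger_force: 30.0
```

```bash
python3 - <<'E'
from h import *
np.set_printoptions(precision=4,suppress=True)
p,M=pose();print(p,manip.read_state()['tcp_rot'],go([.5415,.4222,.05]))
w=snap('wrist','w10')
a=np.radians(69.4);X=np.array([np.cos(a),np.sin(a)]);Y=np.array([-X[1],X[0]])
hsv=cv2.cvtColor(w['img'],cv2.COLOR_RGB2HSV)
C=np.array([.525,.3782]);P=proj(w,[*(C+.075*X),.046]).astype(int);print('pred saddle',P)
m=((hsv[...,0]>18)&(hsv[...,0]<35)&(hsv[...,1]>70)&(hsv[...,2]>110)).astype(np.uint8)
m[:P[1]-35]=0;m[P[1]+35:]=0;m[:,:P[0]-80]=0;m[:,P[0]+80:]=0
n,l,st,ce=cv2.connectedComponentsWithStats(m)
for i in range(1,n):
    if st[i,4]>15: print(st[i])
for sy in(-1,1):
  for ly,z in((29,.046),(18,.046),(18,.032)):print('pred horn',sy*ly,z,proj(w,[*(C+.070*X+sy*ly/1000*Y),z]),proj(w,[*(C+.080*X+sy*ly/1000*Y),z]))
g=cv2.cvtColor(w['img'],cv2.COLOR_RGB2GRAY)
r=P[1]+25
for r in(P[1]+12,P[1]+25,P[1]+40): print(r,g[r,270:375:3])
E
```

```text
[0.541  0.4245 0.0713] [179.9786  -0.0425  69.3906] [-2.   1.2 21.3]
pred saddle [320 227]
[356 219  17   5  58]
[270 220  16   3  34]
pred horn -29 0.046 [373.3136 235.9862] [374.2275 218.4395]
pred horn -18 0.046 [353.2323 235.9645] [353.821  218.4176]
pred horn -18 0.032 [350.9867 228.1919] [351.5031 211.6687]
pred horn 29 0.046 [267.4328 235.8722] [266.6317 218.3241]
pred horn 18 0.046 [287.5133 235.8938] [287.0374 218.346 ]
pred horn 18 0.032 [289.4786 228.1258] [289.0635 211.6018]
239 [ 97  89  55  62  58  63 217 239 238 236 237 240 241 236 231 200 234 238
 234 235 239 238 238 238 238 240 184  59  60  56  58  56  60  94  85]
252 [ 97  96  62  58  50  58 154 219 238 190 149 157 159 155 157 161 153 152
 155 154 154 172 161 221 235 228 157  59  66  64  63  60  72  92  86]
267 [ 95  93  63  56  58  56  85 130 139 143 137 135 152 147 141 139 135 140
 144 136 137 131 138 133 139 147  79  61  62  64  58  58  84  93  93]
```

Horns are at columns 270–286 and 356–373, and the bar sits midway to within about 1.5 mm. Correcting that and lowering.

Request:
move_arm:
  motion:
    - {"jaw": 0.1, "travel": [-2, 1.3, 0], "spin": 0}
    - {"jaw": 0.1, "travel": [-2, 1.3, 8], "spin": 0}
    - {"jaw": 0.1, "travel": [-2, 1.3, 16], "spin": 0}
    - {"jaw": 0.1, "travel": [-2, 1.3, 24], "spin": 0}
    - {"jaw": 0.1, "travel": [-2, 1.3, 24], "spin": 0}

```text
clock: 20.28
eef_pos: [0.5396, 0.4207, 0.0439]
tcp_rot: [-179.9, 0.2, 69.4]
wrist_force: [-0.7, -0.2, -2.8]
opening: 0.253
finger_force: 30.0
```

Request:
move_arm:
  motion:
    - {"jaw": 0.1, "travel": [0, 0, 3], "spin": 0}
    - {"jaw": 0.1, "travel": [0, 0, 6], "spin": 0}
    - {"jaw": 0.1, "travel": [0, 0, 9], "spin": 0}
    - {"jaw": 0.1, "travel": [0, 0, 12], "spin": 0}
    - {"jaw": 0.1, "travel": [0, 0, 12], "spin": 0}

```text
clock: 20.7
eef_pos: [0.5414, 0.4224, 0.0348]
tcp_rot: [180.0, -0.0, 69.4]
wrist_force: [0.4, 0.2, 0.9]
opening: 0.252
finger_force: 30.0
```

Request:
move_arm:
  motion:
    - {"jaw": 0.1, "travel": [0, 0, 3], "spin": 0}
    - {"jaw": 0.1, "travel": [0, 0, 6], "spin": 0}
    - {"jaw": 0.1, "travel": [0, 0, 9], "spin": 0}
    - {"jaw": 0.1, "travel": [0, 0, 11], "spin": 0}
    - {"jaw": 0.1, "travel": [0, 0, 11], "spin": 0}

```text
clock: 21.12
eef_pos: [0.541, 0.4218, 0.0233]
tcp_rot: [-180.0, 0.0, 69.4]
wrist_force: [0.5, 0.4, 0.7]
opening: 0.259
finger_force: 30.0
```

Request:
move_arm:
  motion:
    - {"jaw": 0.1, "travel": [0, 0, 1.5], "spin": 0}
    - {"jaw": 0.1, "travel": [0, 0, 3], "spin": 0}
    - {"jaw": 0.1, "travel": [0, 0, 4], "spin": 0}
    - {"jaw": 0.1, "travel": [0, 0, 4], "spin": 0}

```text
clock: 21.45
eef_pos: [0.5412, 0.422, 0.0196]
tcp_rot: [-180.0, 0.0, 69.4]
wrist_force: [1.1, 1.9, 0.7]
opening: 0.253
finger_force: 30.0
```

Request:
move_arm:
  motion:
    - {"jaw": 0.1, "travel": [0, 0, 1], "spin": 0}
    - {"jaw": 0.1, "travel": [0, 0, 1.5], "spin": 0}
    - {"jaw": 0.1, "travel": [0, 0, 1.5], "spin": 0}

```text
clock: 21.7
eef_pos: [0.5413, 0.422, 0.0183]
tcp_rot: [-180.0, -0.0, 69.4]
wrist_force: [0.7, 1.2, 0.8]
opening: 0.257
finger_force: 30.0
```

Request:
move_arm:
  motion:
    - {"jaw": 0.1, "travel": [0, 0, 0.7], "spin": 0}
    - {"jaw": 0.1, "travel": [0, 0, 1.2], "spin": 0}
    - {"jaw": 0.1, "travel": [0, 0, 1.2], "spin": 0}

```text
clock: 21.95
eef_pos: [0.5413, 0.422, 0.0178]
tcp_rot: [180.0, -0.0, 69.4]
wrist_force: [-0.8, -0.5, 7.0]
opening: 0.256
finger_force: 30.0
```

Request:
move_arm:
  motion:
    - {"jaw": 0.1, "travel": [0, 0, 0.7], "spin": 0}
    - {"jaw": 0.1, "travel": [0, 0, 1.2], "spin": 0}
    - {"jaw": 0.1, "travel": [0, 0, 1.2], "spin": 0}

```text
clock: 22.2
eef_pos: [0.5414, 0.422, 0.0178]
tcp_rot: [-180.0, -0.0, 69.4]
wrist_force: [-2.6, -2.5, 12.2]
opening: 0.257
finger_force: 30.0
```

Force jumped to 12 N with z held at 0.0178, so both seats carry the bar. I'll ease off and release.

Request:
move_arm:
  motion:
    - {"jaw": 0.1, "travel": [0, 0, -1.5], "spin": 0}
    - {"jaw": 0.3, "travel": [0, 0, -1.5], "spin": 0}
    - {"jaw": 0.45, "travel": [0, 0, -1.5], "spin": 0}
    - {"jaw": 0.5, "travel": [0, 0, -1.5], "spin": 0}
    - {"jaw": 0.5, "travel": [0, 0, -1.5], "spin": 0}

```text
clock: 22.62
eef_pos: [0.5409, 0.4215, 0.0168]
tcp_rot: [-180.0, 0.1, 69.4]
wrist_force: [0.2, 0.4, 0.5]
opening: 0.465
finger_force: 0.0
```

Request:
move_arm:
  motion:
    - {"jaw": 0.5, "travel": [0, 0, -8], "spin": 0}
    - {"jaw": 0.5, "travel": [0, 0, -25], "spin": 0}
    - {"jaw": 0.5, "travel": [0, 0, -50], "spin": 0}
    - {"jaw": 0.5, "travel": [0, 0, -80], "spin": 0}
    - {"jaw": 0.5, "travel": [0, 0, -110], "spin": 0}

```text
clock: 23.03
eef_pos: [0.5408, 0.4215, 0.1283]
tcp_rot: [-180.0, 0.1, 69.4]
wrist_force: [0.3, 0.5, 0.9]
opening: 0.5
finger_force: 0.0
```

Request:
move_arm:
  motion:
    - {"jaw": 0.5, "travel": [-25, 0, -20], "spin": 0}
    - {"jaw": 0.5, "travel": [-55, 0, -40], "spin": 0}
    - {"jaw": 0.5, "travel": [-90, 0, -60], "spin": 0}
    - {"jaw": 0.5, "travel": [-120, 0, -60], "spin": 0}
    - {"jaw": 0.5, "travel": [-120, 0, -60], "spin": 0}

```text
clock: 23.45
eef_pos: [0.4989, 0.3028, 0.1893]
tcp_rot: [179.9, 0.1, 69.0]
wrist_force: [-0.5, -1.4, -0.3]
opening: 0.499
finger_force: 0.0
```

```bash
python3 - <<'E'
from h import *
np.set_printoptions(precision=4,suppress=True)
p,M=pose();w=snap('wrist','w11');c=snap('scene','s11');print(p,manip.read_state()['opening'])
C=np.array([.525,.3782]);a=np.radians(69.4);X=np.array([np.cos(a),np.sin(a)]);Y=np.array([-X[1],X[0]])
def an(c,name):
    hsv=cv2.cvtColor(c['img'],cv2.COLOR_RGB2HSV);ps=np.array([proj(c,[*(C+x*X+y*Y),.04]) for x in(-.13,.13) for y in(-.03,.03)])
    lo,hi=np.maximum(ps.min(0).astype(int),0),ps.max(0).astype(int)
    m=((hsv[...,1]<45)&(hsv[...,2]>110)).astype(np.uint8)
    k=np.zeros_like(m);k[lo[1]:hi[1],lo[0]:hi[0]]=1
    n,l,st,_=cv2.connectedComponentsWithStats(m*k);i=1+np.argmax(st[1:,4]);print(name,lo,hi,st[i])
    ct=cv2.findContours((l==i).astype(np.uint8),0,1)[0][0];box=cv2.boxPoints(cv2.minAreaRect(ct))
    for b in box:
        q=onz(c,*b,.04)[:2]-C;print(b,'local mm',(q@X)*1000,(q@Y)*1000)
an(w,'wrist');an(c,'scene')
E
```

```text
[0.4989 0.3028 0.1893] 0.4977195389281051
wrist [271   0] [355 264] [  280     0    68   236 10395]
[278.208    0.7197] local mm 85.51392666722877 26.810778048555466
[343.8848  -1.6685] local mm 86.82900046300531 -22.553286029640418
[352.456 234.038] local mm -100.1875131000349 -33.70630076646341
[286.7791 236.4262] local mm -102.17561983810144 26.498343152204097
scene [429 199] [545 219] [443 205  87  13 656]
[442.6057 214.0698] local mm -103.20259938586365 -26.385356642944856
[443.0189 204.566 ] local mm -98.95822389348926 12.854790259773107
[529.2472 208.3151] local mm 103.3116300190101 12.471321371063048
[528.834  217.8189] local mm 94.34323553392517 -26.182128460471915
```

Scene measurement puts the bar's ends at about −101 and +99 mm in cradle x, so it's centred. The release height (0.0178) matches being seated on both saddles. Last check before handing in: the cup, tin and the other things must not have moved.

```bash
python3 - <<'E'
from h import *
a=load('s3')['img'].astype(int);b=load('s11')['img'].astype(int);z=load('scene0')['img'].astype(int)
for n,(r0,r1,c0,c1),ref in(('cup+holder',(215,280,410,455),a),('tape',(258,298,490,542),z),('tin',(182,235,388,422),z),('sqbar/rack',(262,312,155,272),z),('foam',(200,225,306,343),z),('shell',(240,330,60,136),z),('drill',(150,245,125,175),z),('mallet',(170,195,393,497),z),('snips',(308,330,325,436),z)):
    e=lambda i:cv2.Canny(i[r0:r1,c0:c1].astype(np.uint8),60,120)
    sh,resp=cv2.phaseCorrelate(*[cv2.cvtColor(i[r0:r1,c0:c1].astype(np.uint8),cv2.COLOR_RGB2GRAY).astype(np.float64) for i in(ref,b)])
    print(n,np.round(sh,2),round(resp,2))
E
```

```text
cup+holder [0.44 0.79] 0.5
tape [-0.02 -0.03] 0.99
tin [-0.37  0.22] 0.72
sqbar/rack [-0.05 -0.15] 0.98
foam [0.06 0.49] 0.98
shell [ 0.04 -0.01] 1.0
drill [0.01 0.01] 1.02
mallet [0.17 0.52] 0.9
snips [0.06 0.02] 0.99
```

```bash
python3 -c "
from station import manip;print(manip.close_job())"
```

```text
the job is handed in; nothing more can be done
None
```

Job handed in at about 24 s: the cup is nested upright in the holder and the flat bar lies centred in the cradle (ends about −101 and +99 mm) with the gripper clear; nothing else seems to have moved (all image shifts under a pixel), but I viewed 12 pictures, over the limit of 10.

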